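# Fish the sugar shaker out of the gap behind the scale

### The arm

A 6-joint arm with a two-finger parallel gripper is mounted at the origin on the work surface. World frame = base frame: x ahead of the robot, y to its left, z up, the work surface at z = 0. Lengths are in m, angles in rad, forces in N, time in s.
With the tool pointing down it reaches from about 0.425 to 0.925 m from the base axis. Payload 12.5 kg.
Tool frame: the origin (TCP) lies on the centre line of the jaws, within the pads' length; the fingertips stand 19 mm ahead of it and the grasp point (between the pads) is the TCP (robot.nose_length is the z of the fingertips in the tool frame, in m); z points along the fingers, y is the line along which they close (so a half turn about z gives the same grasp; the last joint's range is limited). The gripper opens to 85 mm and grips with 20 to 120 N. Pads are 22 mm wide; open, the fingers measure 114 mm over their backs; the gripper's body (76 mm by 85 mm) begins 54 mm behind the grasp point. The pads swing forward as they close: fully open they stand 13 mm farther back than shut.
Start: joints at [1.037, 0.491, 1.559, -0, 1.092, -0.106], TCP at [0.259, 0.569, 0.25] pointing down, gripper open.
Joint ranges: [-3.1, 3.1], [-0.84, 2.19], [0.05, 2.79], [-1.13, 4.28], [0.06, 2.93], [-2.69, 2.69]. Speed limits (rad/s): [2.22, 2.22, 2.79, 3.14, 3.14, 3.14].

### API

Orientations are given as a 3x3 rotation matrix whose columns are the frame's x, y, z axes.
In Python, from plant import robot gives the robot as it stands.
- The arm moves only by the shell command python3 -m pendant 'ROWS' [OPENING] [FORCE]. ROWS is JSON, a list of rows, each a list of 6 numbers: the shift along the tool's x, y, z in cm, then the turn, a rotation vector about the tool's x, y, z in rad. In form: [[tx, ty, tz, ax, ay, az], ...]. A call has 1 to 8 rows; each row shifts and turns the commanded pose from where the row before left it, along the tool's axes as they then stand; what a row does not reach is not made up. A row lasts 1/12 s, in which the tool goes at most 41.7 mm and 7.16 degrees, less where a joint would pass 70% of its speed; a pose out of reach is approached as far as the arm can. A call with a gripper value outside its range is refused whole. OPENING is the finger opening in cm, from 0 to 8.54, set as the call begins (- or left out, the last holds). The fingers move at their own pace and stop on an object; FORCE is the grip in N (left out, the last holds). Time passes only in rows, so rows that do not move let the fingers close. It gives the time, the measured TCP pose, the force, the opening and the grip force at its end, in the units of the state.
- robot.sense(): the state, without advancing time (a new reading comes with each control period).
- robot.read_camera(name): name is "scene" or "top" or "wrist"; returns the picture (400x640x3 uint8, red, green, blue); there is no depth.
- robot.calibration(name): a dict with "vfov" (degrees; the focal length in pixels is half the picture's height over the tangent of half this angle, whatever the lens; pixels are square), "cx", "cy" (the principal point, pixels), "position" and "rotation" of the camera in the world. Camera axes: x right, y down, z forward; pixel columns grow to the right and rows downward; lengths in m; the calibration is good to about 2 mm. A picture is of the moment at which its call begins: read the wrist's pose just before it. calibration takes no time and is no camera call; for the wrist camera it gives the pose at the moment of the call.
- robot.finish_job(): hands the job in; it is judged then, once.
Trained networks look in the newest picture that a camera, given by its name, has taken for a name from the list of things; names that differ only in an ending like _2 or _b are one class to them, and where a whole thing is asked for, a point or a joint stands for the part that bears it (a point fixed in the world has none). Each returns a list of dicts, best first, with "confidence" (0 to 1); they miss things now and then, are a little off and sometimes report something else, mostly with a low value. They report only what shows in the picture. A call takes as long as a camera call. They do not tell look-alikes from the thing itself.
- robot.find_in(query, camera): "box" ([left, top, right, bottom] as shares, 0 to 1, of the picture: columns of its width, rows of its height, round what is visible of it).
- robot.landmark_of(query, camera): "at" ([column, row] as shares, 0 to 1, of the picture: columns of its width, rows of its height: a listed point, or the origin of a listed thing).
The state is a dict: "t": time; "joint_positions": joint angles; "joint_velocities": joint speeds; "joint_torque": joint torques, N m; "position": TCP position; "eef_rot": TCP orientation; "wrist_force": force on the tool from outside, world axes, zero at the start; "ft_torque": the same for the moment, N m; "opening": opening from 0.0 (shut) to 1.0 (fully open); "grip_force": force on a finger pad.
Only numpy, scipy, OpenCV 4.12 (cv2) and the standard library are available. Lean on these libraries where they do the work, as an engineer would, in place of code of your own. Each camera call takes 0.05 s, during which the arm holds its last target. There are 200 camera calls.

### The job

The sugar shaker has fallen into the narrow gap between the counter scale and the biscuit crate behind it. Draw it all the way out of the gap with the bent end of the oven-tray hook, without reaching in for it with the fingers, and lay the hook back on the pastry carton. Then stand the shaker upright on the steel tray with the cocoa jar, leaving the jar standing on the tray where it is.

Things in the scene. Friction and masses are not known exactly. Their poses are not given: they have to be found in the camera images.
- shaker: eight-sided aluminium sugar shaker with domed steel lid, 46 mm across flats (50 over corners), 124 mm long, 0.19 to 0.3 kg. Origin: its middle. +y runs along it from the flat base (y = -62 mm) to the lid (y = +62 mm; the flats end at +34 mm). It lies on a flat on the counter along the gap, lid towards the mouth, base 145 to 206 mm inside. Upright: +y up.
- hook: oven-tray hook, 0.19 kg. Flat-sided wooden handle 24 mm wide (x), 26 mm high (z), y = -75 to +65 mm, then an 8.4 mm steel rod in line with it along -y, bent down (-z) at y = -265 mm. Origin: middle of the handle's section, a good grip. Lies on the carton, handle flat on its lid (origin 13 mm above), z up, -y to the robot's right, bent end hanging over the carton's right-hand end.
- hook_tip (a point): middle of the lower edge of the flat blade at the hook's bent end, at (0, -265, -56) mm in the hook's frame, same axes. The blade is 30 mm wide (x), 4 mm thick (y) and 46 mm high, so with its edge near the counter the rod's underside clears 50 mm. The hook's balance point is near y = -50 mm.
- carton: closed white pastry carton, fixed, 100 mm (x) by 250 mm (y), lid 70 mm above the counter; the hook lies along its top. Origin: centre of its underside, on the counter.
- scale: grey counter scale with steel weighing plate, fixed: 263 mm (x) by 360 mm (y), 130 mm high; at its right-hand (-y) end a column with a head 330 mm high. Origin: centre of its underside. Its far side (x = +131.5 mm) is the near wall of the gap.
- gap_mouth (a point): left-hand open end of the gap, on the counter: on the scale's far left corner (x = +131.5, y = +180 mm in the scale's frame, same axes). From here the gap runs 360 mm along -y, 72 to 80 mm wide (x), open above; towards +y lies free counter.
- crate_corner (a point): near left corner of the white plastic biscuit crate, on the counter, same axes as the scale. The crate, fixed, stands behind the scale and parallel to it and reaches from here 400 mm along -y and 300 mm along +x, 140 mm high; its near side is the far wall of the gap. Its left end is within 11 mm of level with the scale's.
- tray: shallow steel tray, fixed, 190 mm (x) by 150 mm (y), walls 3 mm thick, rim 12 mm and floor 3 mm above the counter. Origin: centre of its underside, on the counter. The jar stands on the half nearer the robot; the farther half is free for the shaker.
- jar: round brown cocoa jar with steel cap, 54 mm across, 72 mm high, standing on the tray on the half nearer the robot. Origin: centre of its underside, z up.
Not all that is in view belongs to the job. Of the things that look like the shaker, the middle-sized one is meant.

How it is judged:
On the way, in this order (a step that is already met when the one before it is completed fails the run):
1. the hook touches the shaker while the shaker is still in the gap (contact force between hook and shaker above 0.1 N and y of shaker in the frame of scale below 0.17 m), for 0.1 s.
2. the shaker is all the way out of the gap, past the left-hand end of the scale (y of shaker in the frame of scale above 0.242 m), for 0.2 s.
At the end, for the whole second after the job is handed in: Shaker upright, lid up (within 4.5 degrees) and still on the tray floor, its axis within 70 mm (x) and 50 mm (y) of the tray centre; hook lying still on the carton, its origin 72 to 105 mm high and within 160 mm of the carton centre; jar upright within 30 mm of its place (angle between shaker's own y axis and vertical below 0.08 rad and height (world z) of shaker between 0.055 and 0.072 m and x of shaker in the frame of tray between -0.07 and 0.07 m and y of shaker in the frame of tray between -0.05 and 0.05 m and linear speed of each of shaker, hook below 0.02 m/s and angular speed of shaker below 0.2 rad/s and horizontal distance between hook and carton below 0.16 m and height (world z) of hook between 0.072 and 0.105 m and angle between jar's own z axis and vertical below 0.1 rad and distance of jar from where it was at the start of the episode below 0.03 m); the robot touches nothing.
It fails at once if the fingers or the arm touch the shaker while its middle is still in the gap (y of shaker in the frame of scale below 0.18 m and contact force between any of the fingers, the arm and shaker above 0.3 N).
It fails at once if the jar is knocked over (angle between jar's own z axis and vertical above 0.5 rad).
It also fails if it takes over 70 s, if anything falls off the work surface, if the arm or the gripper's body presses on something with over 40 N, if the wrist force passes 120 N, or if a joint passes its speed limit or range.

## Working session

There is one attempt and no reset: what is moved stays moved. The work goes in short steps, Python scripts to look and compute and a shell command to move; the robot and the scene stay as the last step left them, time stands still between calls to the robot, and variables do not carry over. Pictures are saved under pics/ and viewed, at most 12 in all, crops included, and the job is handed in when it is done.

```bash
ls; mkdir -p pics; cat > h.py <<'E'
import numpy as np, cv2
from plant import robot
def K(c):
    f=200/np.tan(np.radians(c['vfov'])/2); return f,c['cx'],c['cy']
def ray(cam,px,c=None):
    c=c or robot.calibration(cam); f,cx,cy=K(c)
    d=np.array(c['rotation'])@np.array([(px[0]-cx)/f,(px[1]-cy)/f,1]); return np.array(c['position']),d
def at_z(cam,px,z,c=None):
    p,d=ray(cam,px,c); return p+d*(z-p[2])/d[2]
def proj(cam,P,c=None):
    c=c or robot.calibration(cam); f,cx,cy=K(c)
    q=np.array(c['rotation']).T@(np.array(P)-np.array(c['position'])); return np.array([f*q[0]/q[2]+cx,f*q[1]/q[2]+cy])
def snap(cam,name):
    im=robot.read_camera(cam); cv2.imwrite('pics/'+name+'.png',im[:,:,::-1]); return im
E
python3 - <<'E'
from h import *
np.set_printoptions(precision=3,suppress=True)
Z=dict(shaker=.023,hook=.083,hook_tip=.027,carton=0,scale=0,gap_mouth=0,crate_corner=0,tray=0,jar=0)
ims=[]
for cam in ['top','scene']:
    ims.append(snap(cam,cam+'0')); c=robot.calibration(cam); print(cam,np.array(c['position']),c['vfov'])
    for q,z in Z.items():
        for r in robot.landmark_of(q,cam)[:4]:
            p=np.array(r['at'])*[640,400]; print(q,round(r['confidence'],2),p,at_z(cam,p,z,c)[:2])
cv2.imwrite('pics/both.png',cv2.resize(np.vstack(ims)[:,:,::-1],(480,600),interpolation=cv2.INTER_AREA))
E
```

```text
pics
top [0.233 0.041 1.106] 56.07125710662772
shaker 0.79 [427.52 148.8 ] [ 0.66  -0.244]
shaker 0.79 [331.328 168.92 ] [0.558 0.038]
shaker 0.65 [430.208 297.4  ] [ 0.224 -0.283]
hook 0.8 [255.488 199.8  ] [0.423 0.236]
hook_tip 0.65 [348.096 216.4  ] [ 0.421 -0.028]
carton 0.88 [295.168 213.4  ] [0.413 0.128]
gap_mouth 0.59 [386.496 157.8  ] [ 0.623 -0.126]
crate_corner 0.61 [391.872 132.8  ] [ 0.707 -0.135]
tray 0.63 [207.808 162.   ] [0.536 0.416]
jar 0.91 [214.08 187.68] [0.459 0.382]
scene [1.062 0.302 0.766] 57.81255126231586
shaker 0.97 [298.88 251.8 ] [0.558 0.048]
shaker 0.78 [251.584 147.   ] [ 0.213 -0.284]
shaker 0.66 [179.072 250.2  ] [ 0.669 -0.237]
shaker 0.59 [207.872 203.2  ] [ 0.498 -0.266]
hook_tip 0.95 [296.192 205.28 ] [ 0.412 -0.025]
carton 0.75 [347.072 224.2  ] [0.402 0.127]
scale 0.81 [204.672 205.28 ] [ 0.491 -0.287]
scale 0.25 [296.896 202.32 ] [ 0.377 -0.04 ]
gap_mouth 0.89 [228.288 256.4  ] [ 0.625 -0.123]
gap_mouth 0.49 [206.272 278.   ] [ 0.702 -0.138]
tray 0.84 [444.288 295.88 ] [0.53  0.414]
jar 0.89 [438.016 271.2  ] [0.465 0.389]
```

View pics/top0.png

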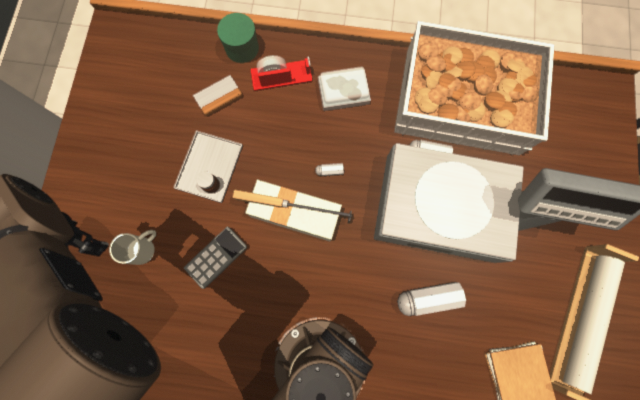

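View pics/scene0.png

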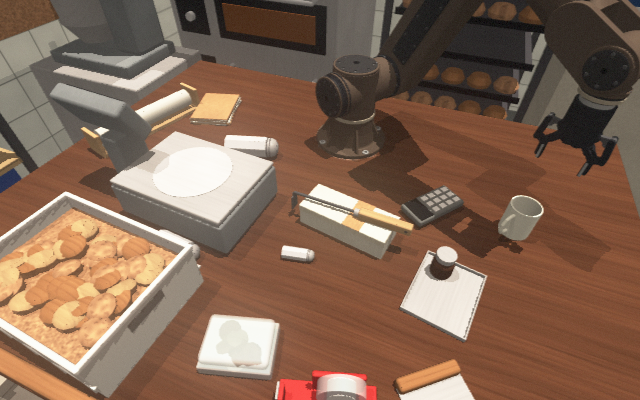

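The top view shows three shaker-like things: (432,147) in the gap, (330,169) small on the counter, and (432,299) large, near the robot. The one in the gap is middle-sized and lies where the task says it should, so it fits. The hook lies on the carton from (235,196) to (348,216), and the tray is at (208,165) with the jar at (210,185). I'll check with one enlarged crop.

```bash
python3 - <<'E'
import cv2,numpy as np
a=cv2.imread('pics/top0.png'); s=cv2.imread('pics/scene0.png')
g=lambda im,x,y,w,h:cv2.resize(im[y:y+h,x:x+w],(400,300),interpolation=cv2.INTER_CUBIC)
cv2.imwrite('pics/crop1.png',np.vstack([np.hstack([g(a,370,110,160,120),g(a,225,160,133,100)]),np.hstack([g(s,100,180,133,100),g(a,165,120,120,90)])]))
E
```

```text
(no output)
```

View pics/crop1.png

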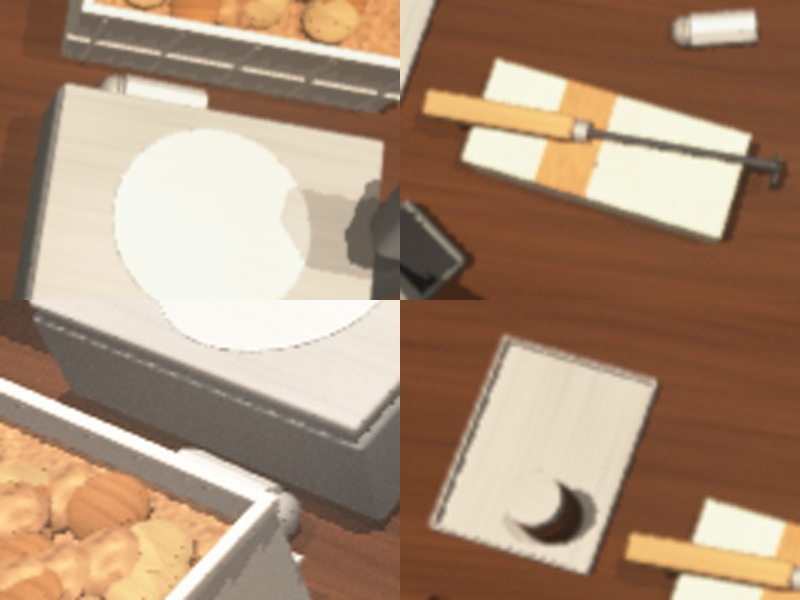

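The crop confirms the middle-sized shaker in the gap, lid at the left end near (412,144) and base near (453,149) in the top image. The hook's handle runs (234,194) to (284,203) with its tip at (351,215). Next I turn these pixels into poses.

```bash
python3 - <<'E'
from h import *
np.set_printoptions(precision=3,suppress=True)
P=lambda n,px,z,cam='top':print(n,at_z(cam,px,z))
FL=at_z('top',(395.2,144.4),.13);FR=at_z('top',(523.2,166.8),.13)
P('scale FL',(395.2,144.4),.13);P('scale FR',(523.2,166.8),.13);P('scale NL',(378,240),.13)
d=FL-FR; print('len',np.linalg.norm(d),'yaw deg',np.degrees(np.arctan2(-d[0],d[1])))
P('lid end',(411,144),.023);P('shaker base top',(452.8,149),.035)
A=at_z('top',(233.7,194.3),.096);B=at_z('top',(284.3,203.3),.096);d=A-B
print('hook',A,B,np.linalg.norm(d),np.degrees(np.arctan2(-d[0],d[1])),'origin',B+d*75/140)
C=at_z('top',(351,215),.083); d=A-C; print('tip end',C,np.degrees(np.arctan2(-d[0],d[1])),'len',np.linalg.norm(d))
for p in [(196.5,131.4),(241.8,144.6),(222,202.2),(174,187.5)]:P('tray',p,.012)
s=robot.sense();print(np.array(s['position']),np.array(s['eef_rot']),s['opening'],s['t'],s['wrist_force'])
E
```

```text
scale FL [ 0.619 -0.127  0.13 ]
scale FR [ 0.601 -0.477  0.13 ]
scale NL [ 0.351 -0.106  0.13 ]
len 0.3504538667645042 yaw deg -2.813026138253816
lid end [ 0.669 -0.193  0.023]
shaker base top [ 0.665 -0.316  0.035]
hook [0.428 0.295 0.096] [0.421 0.154 0.096] 0.1419866916286162 -2.578595645330327 origin [0.425 0.23  0.096]
tip end [ 0.416 -0.032  0.083] -2.086693240081649 len 0.3282674483159247
tray [0.625 0.466 0.012]
tray [0.601 0.32  0.012]
tray [0.416 0.347 0.012]
tray [0.441 0.497 0.012]
[0.259 0.569 0.25 ] [[-0.91   0.415  0.   ]
 [ 0.415  0.91   0.   ]
 [-0.     0.    -1.   ]] 0.9979851903121966 1.0 [-0.649 -0.24  -0.934]
```

```bash
python3 -m pendant '[[0,0,0,0,0,0.1187],[0,0,0,0,0,0.1187],[0,0,0,0,0,0.1187],[0,0,0,0,0,0.1187],[0,0,0,0,0,0.1187],[0,0,0,0,0,0.1187],[0,0,0,0,0,0.1187],[0,0,0,0,0,0.1187]]' 8.5 60 && python3 -m pendant '[[0,0,0,0,0,0.1187],[0,0,0,0,0,0.1187],[-3.3,2,0,0,0,0],[-3.3,2,0,0,0,0],[-3.3,2,0,0,0,0],[-3.3,2,0,0,0,0],[-3.3,2,0,0,0,0],[-3.3,2,0,0,0,0]]' && python3 -m pendant '[[-3.3,2,0,0,0,0],[-3.3,2,0,0,0,0],[-3.4,2,0,0,0,0],[0,0,3,0,0,0],[0,0,3,0,0,0],[0,0,0,0,0,0],[0,0,0,0,0,0],[0,0,0,0,0,0]]'
python3 - <<'E'
from h import *
np.set_printoptions(precision=3,suppress=True)
snap('wrist','w1')
c=robot.calibration('wrist')
for q,z in [('hook',.083),('carton',0)]:
    for r in robot.landmark_of(q,'wrist'): print(q,r['confidence'],np.array(r['at'])*[640,400],at_z('wrist',np.array(r['at'])*[640,400],z))
print([proj('wrist',p) for p in [(.428,.295,.096),(.421,.154,.096),(.425,.258,.083)]])
E
```

```text
t: 1.67
position: [0.2593, 0.5687, 0.2503]
eef_rot: [[-0.186, 0.982, 0.0], [0.982, 0.186, 0.0], [0.0, 0.0, -1.0]]
wrist_force: [-0.7, 0.7, 0.4]
opening: 0.993
grip_force: 0.0
t: 2.33
position: [0.3709, 0.364, 0.2505]
eef_rot: [[0.044, 0.999, 0.0], [0.999, -0.044, 0.0], [0.0, 0.0, -1.0]]
wrist_force: [0.0, 0.6, 0.7]
opening: 0.997
grip_force: 0.0
t: 3.0
position: [0.4264, 0.2636, 0.1915]
eef_rot: [[0.043, 0.999, 0.001], [0.999, -0.043, 0.001], [0.001, 0.001, -1.0]]
wrist_force: [-0.2, 1.0, 0.2]
opening: 0.998
grip_force: 0.0
hook 0.74 [321.216 240.32 ] [0.427 0.235 0.083]
carton 0.59 [310.784 301.52 ] [0.411 0.127 0.   ]
[array([319.672, 169.015]), array([318.544, 338.284]), array([317.799, 213.506])]
```

View pics/w1.png

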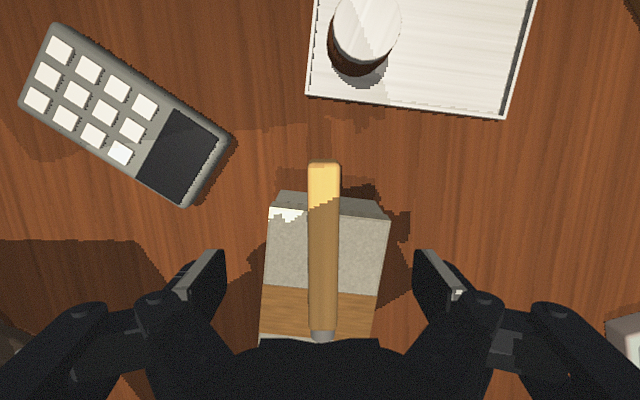

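The wrist view shows the handle vertical at column 323, with its end at row 162, within 3 px across of the prediction. It is centred between the jaws, so I'll descend and grip.

```bash
python3 -m pendant '[[0,0.15,3,0,0,0],[0,0,3,0,0,0],[0,0,2.5,0,0,0],[0,0,1.4,0,0,0],[0,0,0,0,0,0],[0,0,0,0,0,0]]' && python3 -m pendant '[[0,0,0,0,0,0],[0,0,0,0,0,0],[0,0,0,0,0,0],[0,0,0,0,0,0],[0,0,0,0,0,0],[0,0,0,0,0,0],[0,0,0,0,0,0],[0,0,0,0,0,0]]' 0 60 && python3 -m pendant '[[0,0,0,0,0,0],[0,0,0,0,0,0],[0,0,-1,0,0,0],[0,0,-2,0,0,0],[0,0,-3,0,0,0],[0,0,-3,0,0,0],[0,0,-3,0,0,0],[0,0,0,0,0,0]]'
```

```text
t: 3.65
position: [0.4276, 0.2634, 0.0918]
eef_rot: [[0.043, 0.999, 0.0], [0.999, -0.043, 0.0], [0.0, 0.0, -1.0]]
wrist_force: [0.1, -0.7, 0.6]
opening: 0.997
grip_force: 0.0
t: 4.32
position: [0.4278, 0.2631, 0.0921]
eef_rot: [[0.044, 0.999, 0.001], [0.999, -0.044, 0.001], [0.001, 0.001, -1.0]]
wrist_force: [-0.2, -0.7, 7.3]
opening: 0.27
grip_force: 59.1
t: 4.98
position: [0.4288, 0.2637, 0.2168]
eef_rot: [[0.044, 0.999, 0.007], [0.999, -0.044, 0.003], [0.004, 0.007, -1.0]]
wrist_force: [0.4, 0.5, -0.6]
opening: 0.274
grip_force: 59.0
```

```bash
python3 -m pendant '[[0,0,-3,0,0,0.0175],[-2,1,-2,0,0,0],[-3,2.6,0,0,0,0],[-3,2.6,0,0,0,0],[-3,2.6,0,0,0,0],[-3,2.6,0,0,0,0],[-3,2.6,0,0,0,0],[-3,2.6,0,0,0,0]]' && python3 -m pendant '[[-3,2.6,0,0,0,0],[-3,2.6,0,0,0,0],[-3,2.6,0,0,0,0],[-1,0.8,0,0,0,0],[0,0,0,0,0,0],[0,0,0,0,0,0],[0,0,0,0,0,0],[0,0,0,0,0,0]]'
python3 - <<'E'
from h import *
np.set_printoptions(precision=3,suppress=True)
ims={}
s=robot.sense();R=np.array(s['eef_rot']);p=np.array(s['position']);tip=p+R@[-.292,0,.065];print('pose',p,'tip',tip)
for cam in ['top','scene']:
    ims[cam]=snap(cam,cam+'2')
    for q in ['hook_tip','shaker']:
        for r in robot.landmark_of(q,cam)[:3]: 
            px=np.array(r['at'])*[640,400];print(cam,q,round(r['confidence'],2),px,at_z(cam,px,tip[2] if 'h'==q[0] else .023))
    print('pred tip',proj(cam,tip))
for px in [(420,140.4),(452.8,145.2)]: print(at_z('top',px,.046),at_z('top',px,.033))
g=lambda im,x,y,w,h:cv2.resize(im[y:y+h,x:x+w],(400,400),interpolation=cv2.INTER_CUBIC)[:,:,::-1]
cv2.imwrite('pics/crop2.png',np.hstack([g(ims['top'],370,100,133,133),g(ims['scene'],100,150,160,160)]))
E
```

```text
t: 5.65
position: [0.5814, 0.0514, 0.2612]
eef_rot: [[0.062, 0.998, -0.001], [0.998, -0.062, 0.0], [0.0, -0.001, -1.0]]
wrist_force: [0.6, 1.4, -1.4]
opening: 0.274
grip_force: 59.6
t: 6.32
position: [0.6599, -0.0506, 0.2615]
eef_rot: [[0.06, 0.998, -0.0], [0.998, -0.06, 0.0], [0.0, -0.0, -1.0]]
wrist_force: [0.7, -0.1, -1.8]
opening: 0.269
grip_force: 59.6
pose [ 0.66  -0.051  0.262] tip [ 0.642 -0.342  0.196]
top hook_tip 0.93 [483.904 135.6  ] [ 0.647 -0.339  0.196]
top shaker 0.94 [429.12 300.88] [ 0.214 -0.281  0.023]
top shaker 0.71 [425.92 149.8 ] [ 0.656 -0.239  0.023]
pred tip [484.927 137.335]
scene hook_tip 0.6 [130.432 181.8  ] [ 0.639 -0.342  0.196]
scene hook_tip 0.38 [179.712 245.8  ] [ 0.751 -0.117  0.196]
scene shaker 0.96 [298.816 251.68 ] [0.557 0.048 0.023]
scene shaker 0.72 [178.304 245.92 ] [ 0.658 -0.247  0.023]
scene shaker 0.63 [252.288 145.92 ] [ 0.206 -0.285  0.023]
pred tip [129.183 182.746]
[ 0.674 -0.213  0.046] [ 0.68  -0.217  0.033]
[ 0.672 -0.311  0.046] [ 0.678 -0.316  0.033]
```

View pics/crop2.png

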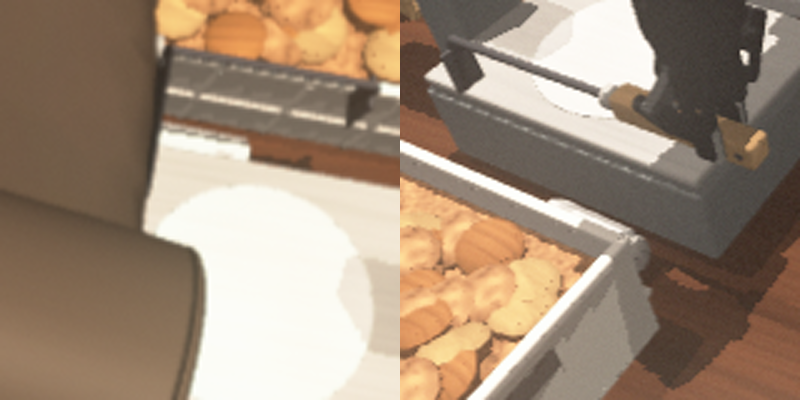

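The crops show the blade hovering over the gap and agreeing with the prediction to 5 mm. The shaker's base edge is at top (453,150), y ≈ -0.314, and the blade at y ≈ -0.340 is behind it. I'll shift 7 mm in x and lower.

```bash
python3 -m pendant '[[0,0.7,0,0,0,0],[0,0,0,0,0,0],[0,0,2,0,0,0],[0,0,2.5,0,0,0],[0,0,2.5,0,0,0],[0,0,2.5,0,0,0],[0,0,1,0,0,0],[0,0,0,0,0,0]]' && python3 -m pendant '[[0,0,1.5,0,0,0],[0,0,1.5,0,0,0],[0,0,1.5,0,0,0],[0,0,1.5,0,0,0],[0,0,1.5,0,0,0],[0,0,0.5,0,0,0],[0,0,0,0,0,0],[0,0,0,0,0,0]]'
```

```text
t: 7.28
position: [0.6668, -0.0522, 0.1538]
eef_rot: [[0.062, 0.998, -0.004], [0.998, -0.062, 0.001], [0.001, -0.004, -1.0]]
wrist_force: [-0.3, 0.7, -2.3]
opening: 0.264
grip_force: 59.5
t: 7.95
position: [0.6683, -0.0524, 0.0775]
eef_rot: [[0.061, 0.998, 0.001], [0.998, -0.061, -0.0], [-0.0, 0.001, -1.0]]
wrist_force: [0.4, 0.5, -2.7]
opening: 0.27
grip_force: 59.6
```

```bash
python3 -m pendant '[[0,0,0.5,0,0,0],[0,0,0,0,0,0],[0.8,0,0,0,0,0],[0.8,0,0,0,0,0],[0.8,0,0,0,0,0],[0.8,0,0,0,0,0],[0.8,0,0,0,0,0],[0.8,0,0,0,0,0]]'&& python3 -m pendant '[[1,0,0,0,0,0],[1,0,0,0,0,0],[1,0,0,0,0,0],[1,0,0,0,0,0],[1,0,0,0,0,0],[1,0,0,0,0,0],[1,0,0,0,0,0],[0,0,0,0,0,0]]'
python3 - <<'E'
from h import *
np.set_printoptions(precision=3,suppress=True)
for cam in ['scene','top']:
    im=snap(cam,cam+'3')
    for r in robot.landmark_of('shaker',cam)[:3]:
        px=np.array(r['at'])*[640,400];print(cam,round(r['confidence'],2),px,at_z(cam,px,.023))
cv2.imwrite('pics/crop3.png',cv2.resize(cv2.imread('pics/scene3.png')[150:310,100:340],(720,480)))
E
```

```text
t: 8.62
position: [0.6705, -0.0034, 0.0713]
eef_rot: [[0.061, 0.998, -0.0], [0.998, -0.061, 0.0], [0.0, -0.0, -1.0]]
wrist_force: [-1.0, -1.4, -1.7]
opening: 0.268
grip_force: 59.5
t: 9.28
position: [0.6749, 0.0676, 0.0713]
eef_rot: [[0.06, 0.998, 0.0], [0.998, -0.06, 0.0], [0.0, 0.0, -1.0]]
wrist_force: [0.8, -0.4, -1.7]
opening: 0.27
grip_force: 59.6
scene 0.7 [209.472 257.68 ] [ 0.659 -0.152  0.023]
scene 0.57 [300.096 252.8  ] [0.559 0.053 0.023]
top 0.88 [432.576 300.32 ] [ 0.217 -0.29   0.023]
top 0.78 [398.528 142.68 ] [ 0.668 -0.155  0.023]
```

View pics/crop3.png

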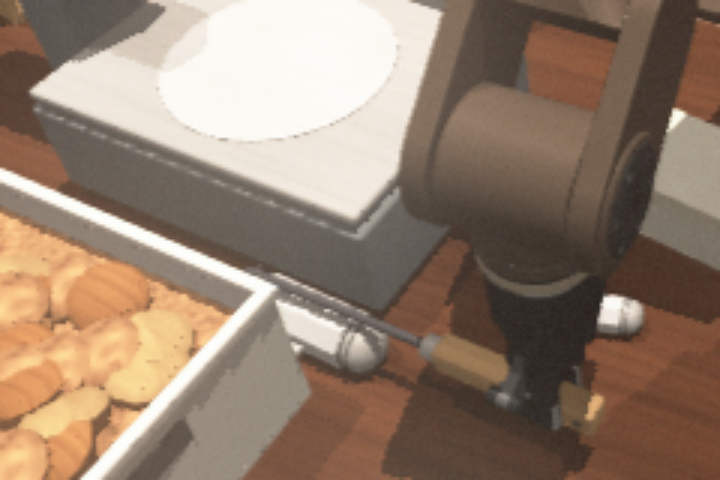

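The shaker follows the blade, lid now out of the mouth at crop (360,350). I'll keep pulling.

```bash
python3 -m pendant '[[1,0,0,0,0,0],[1.2,0,0,0,0,0],[1.2,0,0,0,0,0],[1.2,0,0,0,0,0],[1.2,0,0,0,0,0],[1.2,0,0,0,0,0],[1.2,0,0,0,0,0],[1,0,0,0,0,0]]'&& python3 -m pendant '[[1,0,0,0,0,0],[1,0,0,0,0,0],[1,0,0,0,0,0],[1,0,0,0,0,0],[1,0,0,0,0,0],[0.7,0,0,0,0,0],[0.2,0,0,0,0,0],[0,0,0,0,0,0]]' && python3 -m pendant '[[0,0,0,0,0,0],[-1,0,0,0,0,0],[-1,0,0,0,0,0],[0,0,0,0,0,0]]'
python3 - <<'E'
from h import *
np.set_printoptions(precision=3,suppress=True)
for cam in ['scene','top']:
    im=snap(cam,cam+'4')
    for r in robot.landmark_of('shaker',cam)[:4]:
        px=np.array(r['at'])*[640,400];print(cam,round(r['confidence'],2),px,at_z(cam,px,.023))
E
```

```text
t: 10.15
position: [0.6804, 0.159, 0.0713]
eef_rot: [[0.061, 0.998, 0.0], [0.998, -0.061, 0.0], [0.0, 0.0, -1.0]]
wrist_force: [-0.1, -1.3, -2.5]
opening: 0.268
grip_force: 59.5
t: 10.82
position: [0.6841, 0.2168, 0.0713]
eef_rot: [[0.061, 0.998, 0.0], [0.998, -0.061, 0.0], [0.0, 0.0, -1.0]]
wrist_force: [-0.0, 0.2, -1.9]
opening: 0.267
grip_force: 59.5
t: 11.15
position: [0.6829, 0.1935, 0.0713]
eef_rot: [[0.063, 0.998, -0.0], [0.998, -0.063, -0.0], [-0.0, -0.0, -1.0]]
wrist_force: [-0.2, -0.3, -1.9]
opening: 0.272
grip_force: 59.6
scene 0.8 [259.904 283.88 ] [0.678 0.002 0.023]
scene 0.71 [250.88 145.  ] [ 0.204 -0.292  0.023]
scene 0.61 [300.416 251.28 ] [0.555 0.051 0.023]
top 0.87 [348.288 136.48 ] [ 0.667 -0.001  0.023]
top 0.85 [430.528 297.8  ] [ 0.223 -0.284  0.023]
top 0.83 [333.696 167.32 ] [0.564 0.031 0.023]
```

```bash
python3 -m pendant '[[0,0,-2,0,0,0],[0,0,-3,0,0,0],[0,0,-3.5,0,0,0],[0,0,-3.5,0,0,0],[0,0,-2.5,0,0,-0.0175],[0.78,-3.7,0,0,0,0],[0.78,-3.7,0,0,0,0],[0.78,-3.7,0,0,0,0]]'&& python3 -m pendant '[[0.78,-3.7,0,0,0,0],[0.78,-3.7,0,0,0,0],[0.78,-3.7,0,0,0,0],[0.78,-3.7,0,0,0,0],[0,0,0,0,0,0],[0,0,0,0,0,0],[0,0,3,0,0,0],[0,0,0,0,0,0]]'
```

```text
t: 12.02
position: [0.5715, 0.2246, 0.2166]
eef_rot: [[0.045, 0.999, 0.001], [0.999, -0.045, 0.0], [0.0, 0.001, -1.0]]
wrist_force: [0.4, 0.4, -1.3]
opening: 0.264
grip_force: 59.6
t: 12.68
position: [0.4261, 0.2617, 0.1836]
eef_rot: [[0.044, 0.999, -0.003], [0.999, -0.044, -0.001], [-0.001, -0.003, -1.0]]
wrist_force: [0.0, -0.2, -2.8]
opening: 0.267
grip_force: 59.7
```

```bash
python3 -m pendant '[[0.1,0.15,2,0,0,0],[0,0,2.5,0,0,0],[0,0,2,0,0,0],[0,0,1.2,0,0,0],[0,0,0.7,0,0,0],[0,0,0.5,0,0,0],[0,0,0,0,0,0],[0,0,0,0,0,0]]' && python3 -m pendant '[[0,0,0.2,0,0,0],[0,0,0,0,0,0]]'
```

```text
t: 13.35
position: [0.4286, 0.2631, 0.0978]
eef_rot: [[0.044, 0.999, 0.001], [0.999, -0.044, 0.0], [0.0, 0.001, -1.0]]
wrist_force: [-0.5, -0.1, -1.3]
opening: 0.264
grip_force: 59.7
t: 13.52
position: [0.4283, 0.2632, 0.0958]
eef_rot: [[0.044, 0.999, 0.001], [0.999, -0.044, 0.0], [0.001, 0.001, -1.0]]
wrist_force: [-1.3, -0.4, -2.0]
opening: 0.27
grip_force: 59.7
```

```bash
python3 -m pendant '[[0,0,0.15,0,0,0],[0,0,0.15,0,0,0],[0,0,0,0,0,0]]' && python3 -m pendant '[[0,0,0,0,0,0],[0,0,0,0,0,0],[0,0,0,0,0,0],[0,0,0,0,0,0],[0,0,0,0,0,0],[0,0,0,0,0,0]]' 8.5 && python3 -m pendant '[[0,0,-2,0,0,0],[0,0,-3,0,0,0],[0,0,-4,0,0,0],[0,0,-4,0,0,0],[0,0,-3,0,0,0],[0,0,0,0,0,0]]'
python3 - <<'E'
from h import *
np.set_printoptions(precision=3,suppress=True)
im=snap('wrist','w5'); 
for r in robot.landmark_of('hook','wrist')[:2]: print('hook',r['confidence'],at_z('wrist',np.array(r['at'])*[640,400],.083))
im=snap('scene','scene5')
E
```

```text
t: 13.77
position: [0.4281, 0.2631, 0.0923]
eef_rot: [[0.044, 0.999, 0.0], [0.999, -0.044, 0.0], [0.0, 0.0, -1.0]]
wrist_force: [-0.4, 0.2, -1.6]
opening: 0.271
grip_force: 59.8
t: 14.27
position: [0.4281, 0.2631, 0.0924]
eef_rot: [[0.044, 0.999, 0.0], [0.999, -0.044, 0.0], [0.0, 0.0, -1.0]]
wrist_force: [-0.9, 0.2, -0.2]
opening: 0.993
grip_force: 0.0
t: 14.77
position: [0.4295, 0.2638, 0.2581]
eef_rot: [[0.044, 0.999, 0.008], [0.999, -0.044, 0.004], [0.004, 0.008, -1.0]]
wrist_force: [-0.1, -0.8, -0.3]
opening: 0.994
grip_force: 0.0
hook 0.59 [0.426 0.233 0.083]
```

View pics/scene5.png

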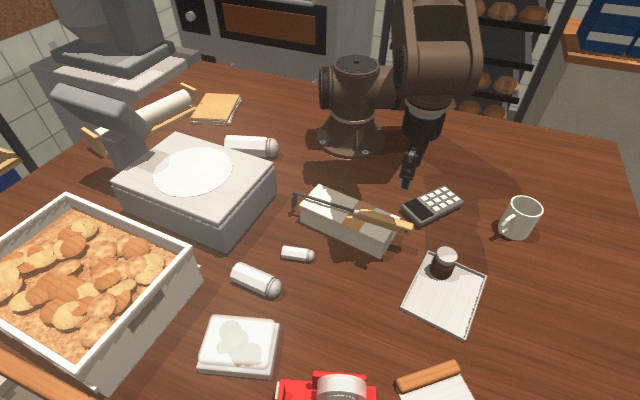

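The hook is back on the carton at (350,215). The shaker lies free at (256,280), lid towards the left (+y). I'll move over it and measure it closely.

```bash
python3 -m pendant '[[-2.8,2.8,0,0,0,0],[-2.8,2.8,0,0,0,0],[-2.8,2.8,0,0,0,0],[-2.8,2.8,0,0,0,0],[-2.8,2.8,0,0,0,0],[-2.8,2.8,0,0,0,0],[-2.8,2.8,0,0,0,0],[-2.8,2.8,0,0,0,0]]'&& python3 -m pendant '[[-2.8,2.8,0,0,0,0],[0,0,0,0,0,0],[0,0,0,0,0,0],[0,0,0,0,0,0]]'
python3 - <<'E'
from h import *
np.set_printoptions(precision=3,suppress=True)
im=snap('wrist','w6'); c=robot.calibration('wrist')
for r in robot.landmark_of('shaker','wrist')[:3]: print(r['confidence'],np.array(r['at'])*[640,400],at_z('wrist',np.array(r['at'])*[640,400],.023,c))
for r in robot.find_in('shaker','wrist')[:3]: print(r['confidence'],np.array(r['box'])*[640,400,640,400])
for px in [(320,100),(320,200),(320,300),(420,200)]: print(px,at_z('wrist',px,.023,c))
E
```

```text
t: 15.58
position: [0.6426, 0.0276, 0.2501]
eef_rot: [[0.044, 0.999, -0.003], [0.999, -0.044, 0.0], [0.0, -0.003, -1.0]]
wrist_force: [0.5, 0.7, -0.3]
opening: 0.995
grip_force: 0.0
t: 15.92
position: [0.6681, 0.0003, 0.2503]
eef_rot: [[0.044, 0.999, -0.003], [0.999, -0.044, 0.001], [0.0, -0.003, -1.0]]
wrist_force: [-1.2, 0.8, 0.0]
opening: 0.996
grip_force: 0.0
0.68 [322.88 186.48] [ 0.671 -0.01   0.023]
0.55 [220.224 139.68 ] [0.559 0.048 0.023]
0.89 [299.072 128.92  347.072 244.   ]
0.77 [196.48  101.28  245.504 180.68 ]
0.67 [  0.512 338.32    9.28  362.8  ]
(320, 100) [0.672 0.085 0.023]
(320, 200) [ 0.667 -0.026  0.023]
(320, 300) [ 0.661 -0.158  0.023]
(420, 200) [ 0.784 -0.031  0.023]
```

View pics/w6.png

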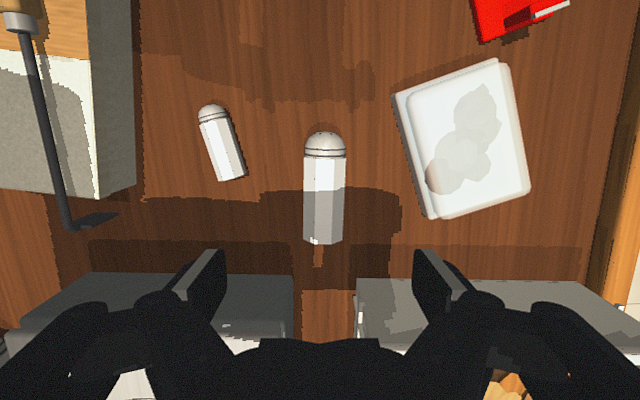

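The wrist view shows the shaker nearly parallel to the tool's x axis, lid at (325,130) and base at (323,243). Its centre is about (0.672, -0.010), which matches where the blade left it. I'll tilt the tool 30° for the pick so it can later stand the shaker up.

```bash
python3 -m pendant '[[-0.65,0.4,0,0,0,0.0175],[0,0,0,0,-0.1047,0],[0,0,0,0,-0.1047,0],[0,0,0,0,-0.1047,0],[0,0,0,0,-0.1047,0],[0,0,0,0,-0.1047,0],[0,0,0,0,0,0],[0,0,0,0,0,0]]'
python3 - <<'E'
from h import *
s=robot.sense();R=np.array(s['eef_rot']);c=robot.calibration('wrist')
print('cam in tool',R.T@(np.array(c['position'])-s['position']), c['position'],np.round(s['joint_positions'],2))
t=np.array([.672,-.006,.030]); print('shift cm',100*R.T@(t-np.array(s['position'])))
E
```

```text
t: 16.73
position: [0.6724, -0.0052, 0.2518]
eef_rot: [[0.051, 0.998, -0.03], [0.866, -0.06, -0.496], [-0.497, -0.001, -0.868]]
wrist_force: [0.2, -0.4, -0.4]
opening: 0.996
grip_force: 0.0
cam in tool [ 0.06633631 -0.00033936 -0.12429657] [0.67928608 0.11394491 0.3266426 ] [ 0.07  0.61  1.42 -0.55  1.24  0.34]
shift cm [10.96144582 -0.01930577 19.28212053]
```

```bash
python3 -m pendant '[[1.7,0,3,0,0,0],[1.7,0,3,0,0,0],[1.7,0,3,0,0,0],[1.7,0,3,0,0,0],[1.7,0,3,0,0,0],[1.3,0,2.3,0,0,0],[0.6,0,1,0,0,0],[0,0,0,0,0,0]]' && python3 -m pendant '[[0.56,0,0.98,0,0,0],[0,0,0,0,0,0]]' && python3 -m pendant '[[0,0,0,0,0,0],[0,0,0,0,0,0],[0,0,0,0,0,0],[0,0,0,0,0,0],[0,0,0,0,0,0],[0,0,0,0,0,0],[0,0,0,0,0,0],[0,0,0,0,0,0]]' 0 50
```

```text
t: 17.4
position: [0.6716, -0.0087, 0.0397]
eef_rot: [[0.053, 0.998, -0.035], [0.865, -0.063, -0.497], [-0.499, -0.003, -0.867]]
wrist_force: [-0.4, -0.3, -0.2]
opening: 0.999
grip_force: 0.0
t: 17.57
position: [0.6727, -0.0082, 0.0307]
eef_rot: [[0.054, 0.998, -0.03], [0.865, -0.062, -0.498], [-0.499, 0.001, -0.867]]
wrist_force: [-0.3, 0.2, 0.1]
opening: 0.998
grip_force: 0.0
t: 18.23
position: [0.6728, -0.0077, 0.0318]
eef_rot: [[0.054, 0.998, -0.029], [0.864, -0.061, -0.499], [-0.5, 0.002, -0.866]]
wrist_force: [-0.9, 0.8, 6.9]
opening: 0.525
grip_force: 52.1
```

```bash
python3 -m pendant '[[-0.5,0,-0.87,0,0,0],[-1.5,0,-2.6,0,0,0],[-1.7,0,-3,0,0,0],[-1.7,0,-3,0,0,0],[-1.7,0,-3,0,0,0],[-1.7,0,-3,0,0,0],[-1.7,0,-3,0,0,0],[0,0,0,0,0.1,0]]' && python3 -m pendant '[[0,0,0,0,0.1225,0],[0,0,0,0,0.1225,0],[0,0,0,0,0.1225,0],[0,0,0,0,0.1225,0],[0,0,0,0,0.1225,0],[0,0,0,0,0.1225,0],[0,0,0,0,0.1225,0],[0,0,0,0,0.1225,0]]' && python3 -m pendant '[[0,0,0,0,0.1225,0],[0,0,0,0,0.1225,0],[0,0,0,0,0.1225,0],[0,0,0,0,0.1225,0],[0,0,0,0,0,0],[0,0,0,0,0,0],[0,0,0,0,0,0],[0,0,0,0,0,0]]'
python3 - <<'E'
from h import *
np.set_printoptions(precision=3,suppress=True)
s=robot.sense();print(np.round(s['joint_positions'],2))
ims=[]
for cam in ['scene','top']: ims.append(snap(cam,cam+'7'))
for r in robot.landmark_of('tray','top')[:2]+robot.landmark_of('jar','top')[:1]: print(r,at_z('top',np.array(r['at'])*[640,400],0))
cv2.imwrite('pics/crop7.png',cv2.resize(ims[0][50:350,120:520,::-1],(800,600)))
print('shift cm to above',100*np.array(s['eef_rot']).T@(np.array([.566,.402,.26])-s['position']))
E
```

```text
t: 18.9
position: [0.6736, -0.0046, 0.2497]
eef_rot: [[0.056, 0.998, -0.017], [0.91, -0.058, -0.411], [-0.411, 0.008, -0.912]]
wrist_force: [1.1, -0.4, -2.3]
opening: 0.532
grip_force: 51.9
t: 19.57
position: [0.6726, -0.0068, 0.2446]
eef_rot: [[0.05, 0.998, 0.036], [0.844, -0.061, 0.532], [0.533, 0.004, -0.846]]
wrist_force: [-0.7, -0.7, -3.2]
opening: 0.526
grip_force: 51.9
t: 20.23
position: [0.6726, -0.0058, 0.2441]
eef_rot: [[0.028, 0.998, 0.053], [0.503, -0.06, 0.862], [0.864, 0.002, -0.503]]
wrist_force: [0.8, -0.8, -1.3]
opening: 0.527
grip_force: 52.0
[-0.4   0.71  1.49  0.95  1.51 -0.71]
{'at': [0.3269, 0.4098], 'confidence': 0.91} [0.53  0.411 0.   ]
{'at': [0.332, 0.4683], 'confidence': 0.93} [0.459 0.387 0.   ]
shift cm to above [ 21.569 -13.09   33.806]
```

View pics/crop7.png

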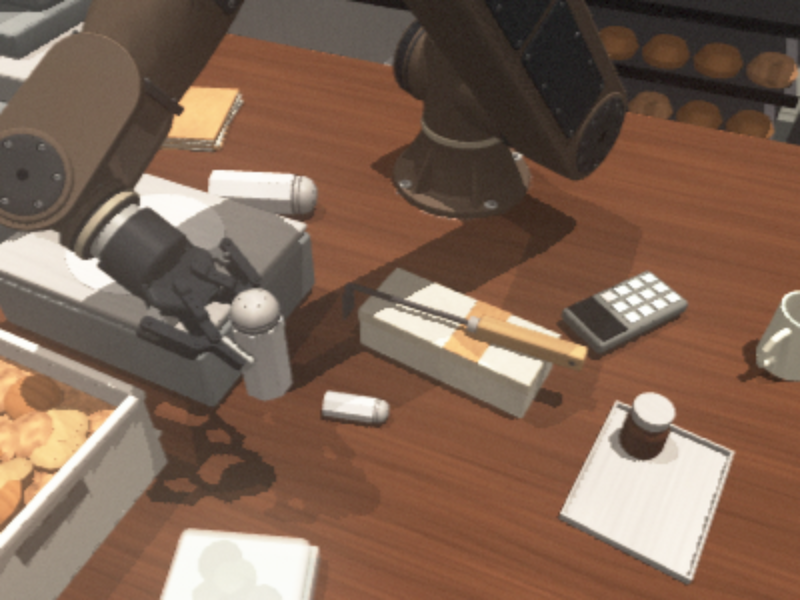

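```bash
python3 -m pendant '[[1.84,-1.19,3.15,0,0,0],[1.84,-1.19,3.15,0,0,0],[1.84,-1.19,3.15,0,0,0],[1.84,-1.19,3.15,0,0,0],[1.84,-1.19,3.15,0,0,0],[1.84,-1.19,3.15,0,0,0],[1.84,-1.19,3.15,0,0,0],[1.84,-1.19,3.15,0,0,0]]' && python3 -m pendant '[[1.84,-1.19,3.15,0,0,0],[1.84,-1.19,3.15,0,0,0],[1.84,-1.19,3.15,0,0,0],[0,0,0,0,0,0],[0,0,0,0,0,0],[0,0,0,0,0,0],[0,0,0,0,0,0]]'
python3 - <<'E'
from h import *
np.set_printoptions(precision=3,suppress=True)
s=robot.sense();R=np.array(s['eef_rot']);print(np.round(s['joint_positions'],2))
im=snap('scene','scene8');snap('top','top8');snap('wrist','w8')
for r in robot.landmark_of('shaker','scene')[:4]: print(r)
print('tcp px',proj('scene',s['position']))
t=np.array([.566,.402,.10]); print('shift cm',100*R.T@(t-np.array(s['position'])),'1cm down',R.T@[0,0,-1])
cv2.imwrite('pics/crop8.png',cv2.resize(im[100:340,320:640,::-1],(800,600)))
E
```

```text
t: 21.1
position: [0.5945, 0.2925, 0.2447]
eef_rot: [[0.03, 0.998, 0.053], [0.5, -0.061, 0.864], [0.865, 0.001, -0.501]]
wrist_force: [-0.0, 0.1, -1.3]
opening: 0.527
grip_force: 52.1
t: 21.68
position: [0.5669, 0.4013, 0.2449]
eef_rot: [[0.031, 0.998, 0.054], [0.5, -0.062, 0.864], [0.866, 0.0, -0.501]]
wrist_force: [0.3, 0.1, -2.0]
opening: 0.521
grip_force: 53.1
[ 0.23  0.59  1.77  1.36  1.01 -0.65]
{'at': [0.4697, 0.6292], 'confidence': 0.81}
{'at': [0.3944, 0.3663], 'confidence': 0.79}
{'at': [0.7428, 0.6122], 'confidence': 0.73}
tcp px [467.398 240.455]
shift cm [-12.511  -0.103   7.314] 1cm down [-0.866 -0.     0.501]
```

View pics/crop8.png

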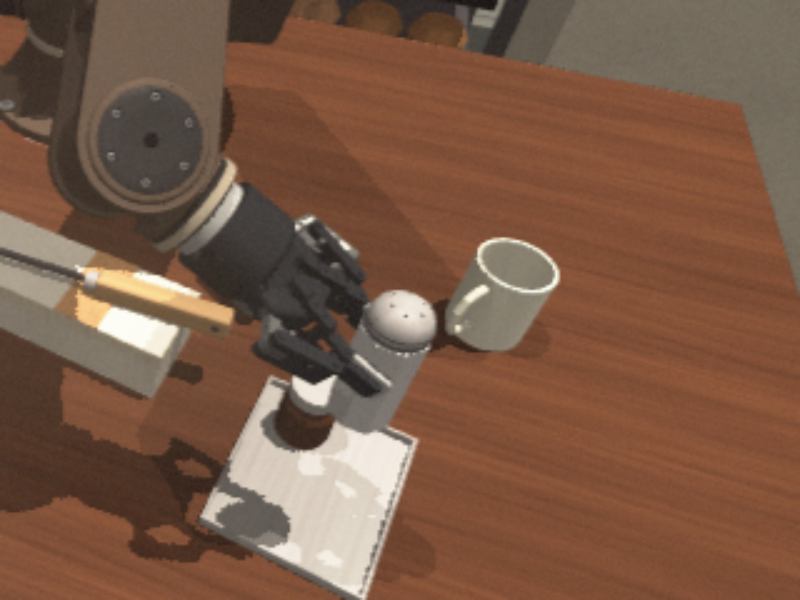

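The shaker is upright over the free half of the tray, clear of the jar at crop (310,410). Lowering it.

```bash
python3 -m pendant '[[-0.25,0,-0.43,0,0,0],[-2.7,0,1.55,0,0,0],[-2.7,0,1.55,0,0,0],[-2.7,0,1.55,0,0,0],[-2.7,0,1.55,0,0,0],[-2.4,0,1.4,0,0,0],[0,0,0,0,0,0],[0,0,0,0,0,0]]' && python3 -m pendant '[[-0.6,0,0.35,0,0,0],[-0.43,0,0.25,0,0,0],[0,0,0,0,0,0],[0,0,0,0,0,0]]'
```

```text
t: 22.55
position: [0.5662, 0.3963, 0.0917]
eef_rot: [[0.033, 0.998, 0.053], [0.5, -0.062, 0.864], [0.866, -0.003, -0.501]]
wrist_force: [0.4, 0.1, -1.6]
opening: 0.528
grip_force: 53.0
t: 22.88
position: [0.5663, 0.3969, 0.0814]
eef_rot: [[0.03, 0.998, 0.054], [0.499, -0.061, 0.864], [0.866, 0.001, -0.5]]
wrist_force: [0.3, 0.3, -1.3]
opening: 0.52
grip_force: 53.1
```

```bash
python3 -m pendant '[[-0.35,0,0.2,0,0,0],[-0.26,0,0.15,0,0,0],[0,0,0,0,0,0]]'; python3 -m pendant '[[-0.17,0,0.1,0,0,0],[0,0,0,0,0,0],[0,0,0,0,0,0]]';  python3 -m pendant '[[-0.17,0,0.1,0,0,0],[0,0,0,0,0,0],[0,0,0,0,0,0]]'
```

```text
t: 23.13
position: [0.566, 0.3968, 0.0731]
eef_rot: [[0.031, 0.998, 0.053], [0.5, -0.061, 0.864], [0.866, -0.0, -0.501]]
wrist_force: [-0.5, 0.1, -3.3]
opening: 0.53
grip_force: 53.1
t: 23.38
position: [0.5661, 0.3968, 0.0714]
eef_rot: [[0.031, 0.998, 0.053], [0.5, -0.061, 0.864], [0.866, -0.0, -0.501]]
wrist_force: [0.1, -0.3, -1.9]
opening: 0.526
grip_force: 53.1
t: 23.63
position: [0.5661, 0.3968, 0.0694]
eef_rot: [[0.031, 0.998, 0.053], [0.5, -0.062, 0.864], [0.866, -0.0, -0.501]]
wrist_force: [0.8, -0.1, -1.3]
opening: 0.526
grip_force: 53.1
```

```bash
python3 -m pendant '[[-0.17,0,0.1,0,0,0],[0,0,0,0,0,0],[0,0,0,0,0,0]]';  python3 -m pendant '[[-0.17,0,0.1,0,0,0],[0,0,0,0,0,0],[0,0,0,0,0,0]]'
```

```text
t: 23.88
position: [0.5662, 0.3969, 0.0676]
eef_rot: [[0.031, 0.998, 0.053], [0.5, -0.062, 0.864], [0.866, 0.0, -0.5]]
wrist_force: [-0.0, 1.0, -2.2]
opening: 0.531
grip_force: 53.2
t: 24.13
position: [0.5663, 0.3972, 0.0674]
eef_rot: [[0.029, 0.998, 0.053], [0.497, -0.061, 0.866], [0.867, 0.001, -0.498]]
wrist_force: [-3.1, -2.9, 10.7]
opening: 0.523
grip_force: 54.2
```

```bash
python3 -m pendant '[[0.1,0,-0.06,0,0,0],[0,0,0,0,0,0],[0,0,0,0,0,0]]' && python3 -m pendant '[[0,0,0,0,0,0],[0,0,0,0,0,0],[0,0,0,0,0,0],[0,0,0,0,0,0],[0,0,0,0,0,0],[0,0,0,0,0,0]]' 7.2 && python3 -m pendant '[[0,0,0,0,0,0],[0,0,-0.5,0,0,0],[0,0,-1,0,0,0],[0,0,-2,0,0,0],[0,0,-3,0,0,0],[0,0,-3,0,0,0],[0,0,-3,0,0,0],[0,0,-2,0,0,0]]'
python3 - <<'E'
from h import *
np.set_printoptions(precision=3,suppress=True)
im=snap('scene','scene9');it=snap('top','top9')
for cam in ['scene','top']:
  for q,z in [('shaker',.065),('jar',0),('hook',.083)]:
    for r in robot.landmark_of(q,cam)[:3]: print(cam,q,round(r['confidence'],2),at_z(cam,np.array(r['at'])*[640,400],z))
cv2.imwrite('pics/crop9.png',np.hstack([cv2.resize(im[180:340,300:500,::-1],(500,400)),cv2.resize(it[110:250,150:255,::-1],(300,400))]))
E
```

```text
t: 24.38
position: [0.5663, 0.397, 0.0675]
eef_rot: [[0.03, 0.998, 0.053], [0.499, -0.061, 0.865], [0.866, 0.001, -0.499]]
wrist_force: [-1.2, -2.2, 5.8]
opening: 0.528
grip_force: 53.9
t: 24.88
position: [0.5661, 0.3969, 0.0666]
eef_rot: [[0.031, 0.998, 0.053], [0.5, -0.062, 0.864], [0.866, -0.0, -0.501]]
wrist_force: [0.4, 0.1, 0.2]
opening: 0.843
grip_force: 0.0
t: 25.55
position: [0.5584, 0.269, 0.1409]
eef_rot: [[0.031, 0.998, 0.055], [0.5, -0.063, 0.864], [0.866, 0.001, -0.501]]
wrist_force: [-0.5, 0.7, 0.4]
opening: 0.843
grip_force: 0.0
scene shaker 0.92 [0.588 0.06  0.065]
scene shaker 0.65 [0.567 0.412 0.065]
scene shaker 0.6 [ 0.266 -0.246  0.065]
scene jar 0.81 [0.467 0.389 0.   ]
scene jar 0.43 [ 0.626 -0.121  0.   ]
scene hook 0.55 [0.431 0.239 0.083]
top shaker 0.86 [ 0.221 -0.275  0.065]
top jar 0.65 [0.434 0.253 0.   ]
top hook 0.67 [0.427 0.242 0.083]
```

View pics/crop9.png

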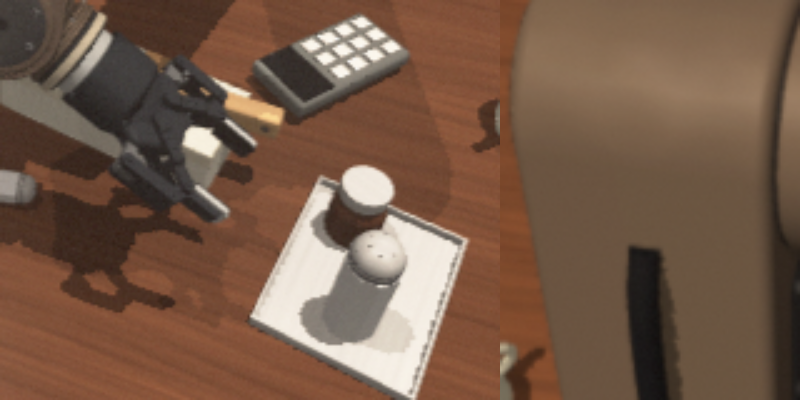

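The shaker stands upright on the free half of the tray at crop (365,290), about (0.567, 0.412). The jar stands at (360,200), the hook is on the carton, and the gripper is clear of everything.

```bash
python3 -c "
from plant import robot
print(robot.finish_job())"
```

```text
the job is handed in; nothing more can be done
None
```

I drew the shaker out of the gap with the hook, laid the hook back on the carton and stood the shaker upright on the tray beside the jar; the job was handed in at about 26 s of the 70 s allowed, and no verdict was returned.

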